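# Open the sauce dispenser for refilling

### The arm

A 7-joint arm with a two-finger parallel gripper is mounted at the origin on the work surface. World frame = base frame: x ahead of the robot, y to its left, z up, the work surface at z = 0. Lengths are in m, angles in rad, forces in N, time in s.
With the tool pointing down it reaches from about 0.425 to 1.025 m from the base axis. Payload 9.4 kg.
Tool frame: the origin (TCP) lies at the very end of the fingers, on their centre line; the grasp point (between the pads) lies 19 mm behind it; z points along the fingers, y is the direction in which the jaws open and shut (so a half turn about z gives the same grasp; the last joint's range is limited). The gripper opens to 93 mm and grips with 3 to 60 N. Pads are 15 mm wide; open, the fingers measure 128 mm over their backs; the gripper's body (75 mm by 188 mm) begins 65 mm behind the grasp point.
Start: joints at [-1.424, 0.599, -0.003, 1.599, 0.002, 0.943, -0.08], TCP at [0.161, 0.707, 0.198] pointing down, gripper open.
Joint ranges: [-2.57, 2.57], [-0.35, 1.97], [-1.29, 1.29], [0.11, 2.56], [-1.05, 4.19], [0.11, 1.86], [-2.63, 2.63]. Speed limits (rad/s): [2.22, 2.22, 3.01, 3.01, 3.14, 3.14, 3.14].

### API

Orientations are given as a 3x3 rotation matrix whose columns are the frame's x, y, z axes.
In Python, from rig import ctrl, imaging gives the robot as it stands.
- The arm moves only by the tool send_rows, never from a script. Its argument "motion" is a list of rows, each a list of 3 entries, a list of its own where there are three numbers: the shift along the tool's x, y, z in mm, then the turn, a rotation vector about the tool's x, y, z in rad, then the finger opening in mm, from 0 to 93. A call has 1 to 12 rows; each row is the pose to reach, as a shift and turn from the pose commanded when the call began, along the tool's axes at that moment; what a row does not reach only later rows make up. A row lasts 1/12 s, in which the tool goes at most 41.7 mm and 7.16 degrees, less where a joint would pass 70% of its speed; a pose out of reach is approached as far as the arm can. A call with a gripper value outside its range is refused whole. The fingers move at their own pace and stop on an object; "grip_force" is the grip in N (left out, the last holds). Time passes only in rows, so rows that repeat a pose let the fingers close. It gives the time, the measured TCP pose, the force and the opening at its end, in the units of the state.
- ctrl.get_state(): the state, without advancing time (a new reading comes with each control period).
- imaging.grab_frame(name): name is "side" or "top"; returns a dict with "frame" (420x560x3 uint8, red, green, blue), "depth" (420x560 float32, m along the optical axis (not along the pixel's ray), 0 where there is no reading), "mtx" (3x3 intrinsics, pixels), "R" (3x3) and "t" (3): a world point X has camera coordinates R X + t. Camera axes: x right, y down, z forward; pixel columns grow to the right and rows downward; lengths in m; the calibration is good to about 2 mm. A picture is of the moment at which its call begins.
- ctrl.sign_off(): hands the job in, once; it reports no verdict.
The state is a dict: "time_s": time; "q": joint angles; "qvel": joint speeds; "joint_torque": joint torques, N m; "tool_pos": TCP position; "orientation": TCP orientation; "contact_force": force on the tool from outside, world axes, zero at the start; "wrist_torque": the same for the moment, N m; "width": opening from 0.0 (shut) to 1.0 (fully open).
Only numpy, scipy, OpenCV 4.12 (cv2) and the standard library are available. Lean on these libraries where they do the work, as an engineer would, in place of code of your own. Each camera call takes 0.05 s, during which the arm holds its last target. There are 200 camera calls.

### The job

The sauce dispenser is to be refilled: turn its selector knob to the fill mark (the small open ring), and after that take off the round grey filler cap beside it. Nobody remembers which way the cap's thread goes, so try one way and, if it comes up against a stop, turn the other way until it lifts off. Finish while still holding the cap in the gripper, still and level, straight above its neck and about 8 cm clear of it so that drips fall back in; leave the knob at the fill mark and everything else on the table where it stands.

Things in the scene. Friction and masses are not known exactly. Their poses are not given: they have to be found in the camera images.
- dispenser: fixed low stainless-steel sauce dispenser, 240 (x) x 360 (y) x 130 mm tall; origin at the centre of its underside, z up, front with spout on its -x side. On its flat deck: selector at (-45, -90) mm, neck with cap at (-20, 100) mm, a grey pump housing 75 x 100 x 45 mm tall at (72, -20) mm, and a loose portion cup near (80, 120) mm
- selector (a joint): angle of the selector knob (rad), growing clockwise seen from above. Detents at 0 (one bar on the deck), 0.7 (two bars) and 1.4 (small open ring: the fill mark); end stops just past 0 and 1.4. Starts at the one-bar or two-bar mark or between. About 0.2 N m turns it over a click; near a detent it snaps in when released
- selector_grip (a point): point on the selector's axis at grip height, 37 mm above the deck. Black knob: upright bar 42 mm long, 14 mm thick, from 14 to 44 mm above the deck, on a disc 44 mm wide. The frame turns with the knob: x along the bar, white pointer line at its -x end. At 0.7 the pointer faces the dispenser's front (-x), at 0 it points 0.7 rad towards its -y side, at 1.4 towards its +y side
- fill_mark (a point): the fill mark: a small black open ring, 20 mm wide, flat on the deck 48 mm from the selector's axis; the pointer points at it when the selector is at 1.4
- cap: loose round grey fluted filler cap, 70 g, 48 mm wide, its top 34 mm above the neck's rim, with a flange 60 mm wide and 4 mm thick at its foot. Origin on its axis at the flange's underside, which rests on the neck's rim; z up along its axis, x starts along the dispenser's x. Below the origin a white stem 26 mm wide, 20.5 mm long, with two lugs, reaches into the neck
- cap_grip (a point): point on the cap's axis 27 mm above its flange's underside, where it can be gripped. The thread is right- or left-handed from run to run, unseen from outside: the wrong way it stops hard within 0.1 rad; the right way it turns lightly, without rising, and is free after about 1.1 rad: from there to 2.1 rad (a stop) it lifts straight out. Before that it is held down
- neck (a point): centre of the neck's rim, 156 mm above the table; the neck is a fixed steel ring 64 mm wide outside, 41 mm inside, standing 26 mm above the deck
- portion_cup: small loose steel portion cup, 54 mm wide, 35 mm tall, standing on the dispenser's deck at its far left; a bystander. Origin at the centre of its underside
- bowl: loose round steel mixing bowl, 210 mm wide, 100 mm tall; a bystander. Origin at the centre of its underside
- squeeze_bottle: loose upright red squeeze bottle, 60 mm wide, 180 mm tall; a bystander. Origin at the centre of its underside
- spice_jar: loose amber jar with a black lid, 52 mm wide, 85 mm tall; a bystander. Origin at the centre of its underside
- spatula: loose kitchen spatula lying flat, 280 mm long, black handle; origin at its middle; a bystander
- bun_a: loose bun half lying flat, 100 mm wide, 29 mm tall; a bystander. Origin at the centre of its underside
- bun_b: another bun half, same size; a bystander. Origin at the centre of its underside
Mind the look-alikes: they are no part of the job. Leave any turquoise look-alike of the cap alone.

How it is judged:
On the way, in this order (a step that is already met when the one before it is completed fails the run):
1. the selector is at the ring mark while the cap is still seated (value of joint selector between 1.28 and 1.52 rad and z of cap in the frame of neck below 0.006 m and horizontal distance between cap and neck below 0.006 m), for 0.2 s.
2. the cap is turned loose, the selector still at the ring (value of joint selector between 1.28 and 1.52 rad and angle between the x axis of cap and the x axis of dispenser, either way round above 0.7 rad and horizontal distance between cap and neck below 0.006 m).
At the end, for the whole second after the job is handed in: Held in the gripper (finger force over 1 N, no contact with the dispenser): the cap's flange 50 to 130 mm above the neck's rim, within 35 mm of the neck's axis sideways, tilted less than 0.2 rad, slower than 30 mm/s; the selector within 0.12 rad of the ring mark (1.4 rad) (value of joint selector between 1.28 and 1.52 rad and z of cap in the frame of neck between 0.05 and 0.13 m and horizontal distance between cap and neck below 0.035 m and angle between cap's own z axis and vertical below 0.2 rad and linear speed of cap below 0.03 m/s and contact force between the fingers and cap above 1 N and contact force between cap and dispenser below 0.05 N); the arm keeps its last pose, push and grip.
It fails at once if a bystander (portion cup, bowl, bottle, jar, spatula or bun) is moved more than 30 mm (distance of any of portion_cup, bowl, squeeze_bottle, spice_jar, spatula, bun_a, bun_b from where it was at the start of the episode above 0.03 m).
It also fails if it takes over 54 s, if anything falls off the work surface, if the arm or the gripper's body presses on something with over 40 N, if the wrist force passes 120 N, or if a joint passes its speed limit or range.

## Working session

There is one attempt and no reset: what is moved stays moved. The work goes in short steps, Python scripts to look and compute and a tool call to move; the robot and the scene stay as the last step left them, time stands still between calls to the robot, and variables do not carry over. Pictures are saved under pics/ and viewed, about 8 in all and at most 12, crops included, and the job is handed in when it is done.

Besides the shell and the picture viewer there is one more tool, called by a JSON object that holds its "method" and its "body". send_rows: Moves the arm, as the interface text tells. Its arguments: {"type":"object","properties":{"motion":{"type":"array"},"grip_force":{"type":"number"}},"required":["motion"]}

```bash
mkdir -p pics; ls
python3 - <<'E'
from rig import ctrl, imaging
import cv2,numpy as np
s=ctrl.get_state();print(s)
for n in("top","side"):
    f=imaging.grab_frame(n);np.savez(f'{n}0.npz',**f);cv2.imwrite(f'pics/{n}0.png',f['frame'][...,::-1])
    print(n,f['mtx'],f['R'],f['t'])
E
```

```text
pics
{'time_s': 0.0, 'q': array([-1.42371491,  0.60012506, -0.00251942,  1.60010151,  0.00181384,
        0.94291468, -0.07980069]), 'qvel': array([ 6.82202711e-04,  2.00374653e-03,  1.45776147e-03, -3.97820497e-05,
        5.66593247e-04,  7.38664909e-04,  3.00118726e-04]), 'joint_torque': array([-1.41657667e-03, -7.65052342e+01,  1.49683960e+00, -2.52385926e+01,
       -5.24400640e-02,  1.62630732e-02,  1.30739954e-04]), 'tool_pos': array([0.16081633, 0.70641507, 0.19677053]), 'orientation': array([[-9.75075533e-01,  2.21873101e-01, -1.78846576e-04],
       [ 2.21873110e-01,  9.75074337e-01, -1.53661322e-03],
       [-1.66544434e-04, -1.53799520e-03, -9.99998803e-01]]), 'contact_force': array([-0.85585864, -0.56989861,  0.49798396]), 'wrist_torque': array([-0.01465732, -0.01962726,  0.01372149]), 'width': 0.9979854475803348}
top [[416.08641279   0.         278.63637045]
 [  0.         416.08641279 211.83660604]
 [  0.           0.           1.        ]] [[-0.02681322 -0.99951707  0.01570589]
 [-0.98763591  0.02406035 -0.15490775]
 [ 0.15445505 -0.01966528 -0.98780409]] [0.03126391 0.4871297  1.33947627]
side [[515.20665003   0.         287.35235236]
 [  0.         515.20665003 210.16094447]
 [  0.           0.           1.        ]] [[ 0.78923732 -0.61391433 -0.01461667]
 [-0.4792171  -0.60084002 -0.63979859]
 [ 0.38399925  0.51195748 -0.76840362]] [-0.36334584  0.36059276  1.34661657]
```

View pics/top0.png

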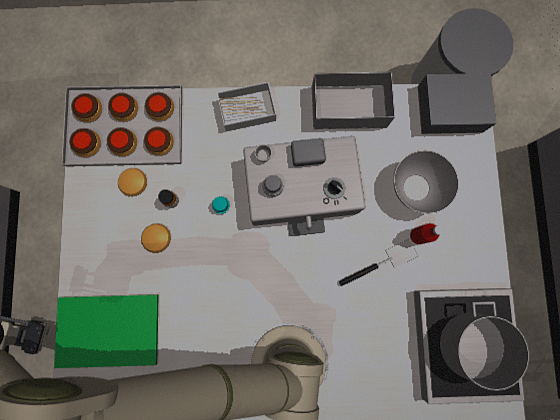

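View pics/side0.png

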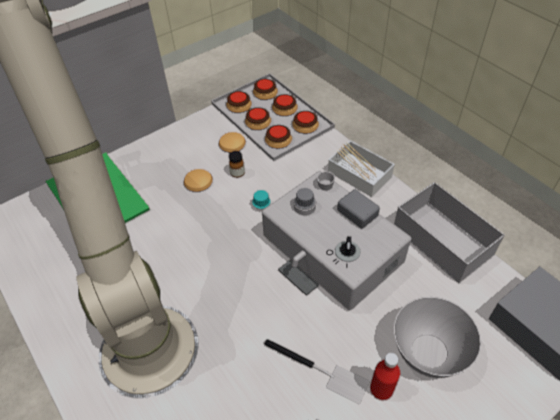

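Top view: the dispenser is centred near (305,180), with the cap at (272,185), the knob at (336,188) and the marks near (326,200) to (346,200). The turquoise look-alike is at (220,205). Next I'll measure these from depth.

```bash
cat > h.py <<'E'
import numpy as np, cv2
def cloud(f):
    K,R,t,d=f['mtx'],f['R'],f['t'],f['depth']
    v,u=np.indices(d.shape)
    c=np.stack([(u-K[0,2])/K[0,0]*d,(v-K[1,2])/K[1,1]*d,d],-1)
    X=(c-t)@R; X[d==0]=np.nan
    return X
def ray(f,u,v,z):
    K,R,t=f['mtx'],f['R'],f['t']
    o=-R.T@t; d=R.T@np.array([(u-K[0,2])/K[0,0],(v-K[1,2])/K[1,1],1])
    return o+d*(z-o[2])/d[2]
def px(f,X):
    c=f['R']@np.asarray(X)+f['t']; p=f['mtx']@c; return p[:2]/p[2]
def disp(X):
    z=X[...,2]; m=(abs(z-.13)<.008)&(X[...,0]>.3)
    m=cv2.morphologyEx(m.astype(np.uint8),cv2.MORPH_OPEN,np.ones((5,5)))
    n,l,s,c=cv2.connectedComponentsWithStats(m)
    k=1+np.argmax(s[1:,4]); return l==k,X[l==k]
E
python3 - <<'E'
from h import *
for n in("top","side"):
    f=dict(np.load(f'{n}0.npz'));X=cloud(f)
    m,P=disp(X); r=cv2.minAreaRect((P[:,:2]*1000).astype(np.float32)); print(n,'deck',r,np.median(P[:,2]))
    c=np.array(r[0])/1000
    near=(np.hypot(X[...,0]-c[0],X[...,1]-c[1])<.2)
    for lo,hi,nm in((.15,.2,'hi'),(.18,.196,'cap'),):
        mm=(near&(X[...,2]>lo)&(X[...,2]<hi)).astype(np.uint8)
        k,l,s,_=cv2.connectedComponentsWithStats(mm)
        for i in range(1,k):
            if s[i,4]>15: print(nm,s[i],X[l==i].mean(0),X[l==i].min(0),X[l==i].max(0))
    y0,x0=(140,230) if n=='top' else (160,250)
    cv2.imwrite(f'pics/{n}c.png',cv2.resize(f['frame'][y0:y0+100,x0:x0+140,::-1],None,fx=5.5,fy=5.5,interpolation=cv2.INTER_CUBIC))
E
```

```text
top deck ((582.201416015625, -59.8193359375), (240.50718688964844, 359.618896484375), 5.013622760772705) 0.13071437861197213
hi [291 138  35  28 816] [ 0.65157983 -0.07231261  0.17399175] [ 0.61479168 -0.1252368   0.15049968] [ 0.69553774 -0.02180694  0.18286441]
hi [254 144  18  17  96] [0.6603565  0.06537132 0.16138387] [0.62850087 0.0396167  0.15029159] [0.68094267 0.09184221 0.17026931]
hi [263 175  20  21 335] [0.54781127 0.03791668 0.17980167] [0.52186132 0.00822369 0.15012569] [0.57720089 0.06694346 0.19788554]
hi [329 179  14  14  88] [ 0.54382935 -0.15191345  0.17108774] [ 0.52703192 -0.17183621  0.1508212 ] [ 0.56232906 -0.13557146  0.17996691]
cap [264 175  17  16 214] [0.55261491 0.03793303 0.18994738] [0.53013451 0.01491222 0.18196855] [0.57720089 0.06298488 0.19587704]
side deck ((579.2964477539062, -64.2579345703125), (240.69993591308594, 359.8235778808594), 5.411303997039795) 0.128959934528125
hi [317 171  18  17 143] [0.65440543 0.06404419 0.15859624] [0.62667809 0.03389817 0.15001504] [0.68005063 0.09012701 0.16798078]
hi [294 188  22  24 403] [0.54515497 0.02697849 0.17543549] [0.51997916 0.00273886 0.15007171] [0.57834537 0.05998415 0.19442069]
hi [337 189  43  37 907] [ 0.64732401 -0.08259044  0.17043807] [ 0.61035393 -0.12981146  0.15005372] [ 0.69279442 -0.02367068  0.18062384]
hi [345 236   7  18  97] [ 0.54028789 -0.15964724  0.16992725] [ 0.52381395 -0.17513952  0.15082808] [ 0.56093681 -0.13834064  0.17712298]
cap [296 188  18  16 209] [0.54961281 0.03223404 0.18794701] [0.52626437 0.00740837 0.18025234] [0.57765401 0.05963289 0.19442069]
```

View pics/topc.png

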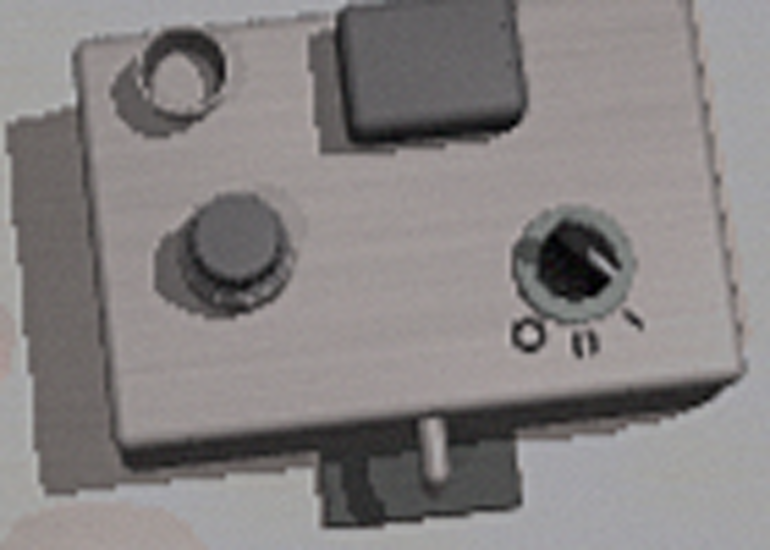

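Run:
```python
from h import *
f=dict(np.load('side0.npz'))
cv2.imwrite('pics/sidec2.png',cv2.resize(f['frame'][220:280,310:400,::-1],None,fx=8,fy=8,interpolation=cv2.INTER_CUBIC))
```

```text
(no output)
```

View pics/sidec2.png

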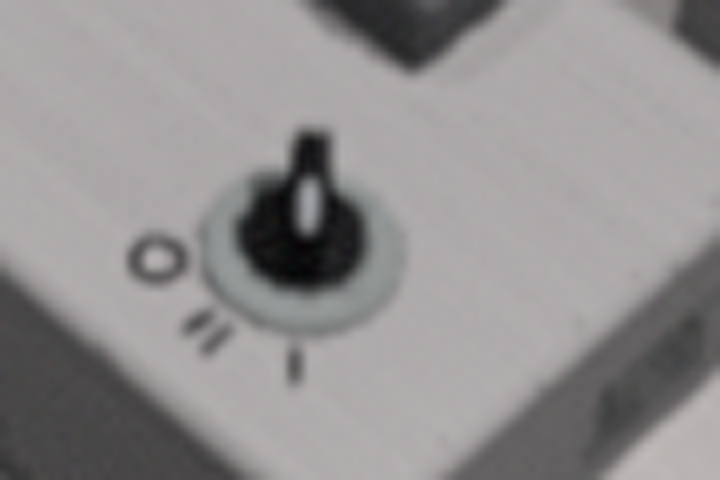

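Deck yaw is about 5°. The pointer sits near the one-bar mark. I'll get the bar's angle and the move numbers.

```bash
cat >> h.py <<'E'
D=np.array([.5807,-.0620]); YAW=np.deg2rad(5.2)
def d2w(x,y):
    c,s=np.cos(YAW),np.sin(YAW); return D+np.array([c*x-s*y,s*x+c*y])/1000
def plan(s,xyz,yaw_y):
    """shift mm / turn in tool axes to reach TCP xyz, tool y at world azimuth yaw_y (deg), pointing down"""
    from scipy.spatial.transform import Rotation as Ro
    R=np.array(s['orientation']); a=np.deg2rad(yaw_y); y=np.array([np.cos(a),np.sin(a),0]); z=np.array([0,0,-1.])
    T=np.stack([np.cross(y,z),y,z],1)
    return np.round(R.T@(np.array(xyz)-s['tool_pos'])*1000,1),np.round(Ro.from_matrix(R.T@T).as_rotvec(),3)
E
python3 - <<'E'
from h import *
from rig import ctrl
k=d2w(-45,-90); print('knob',k,'cap',d2w(-20,100),'ring dirs deg', np.rad2deg(YAW)+180+np.rad2deg([.7,0,-.7]))
for n in("top","side"):
    f=dict(np.load(f'{n}0.npz'));X=cloud(f)
    m=(np.hypot(X[...,0]-k[0],X[...,1]-k[1])<.03)&(X[...,2]>.168)
    P=X[m][:,:2]; w,V=np.linalg.eigh(np.cov(P.T)); print(n,len(P),P.mean(0),np.rad2deg(np.arctan2(*V[::-1,1]))%180,np.sqrt(w))
    # white pointer on bar: bright pixels near the knob axis, at bar-top height
    g=f['frame'].astype(int).min(-1); v,u=np.nonzero(m&(g>110)); 
    if len(u): print(' white',[ray(f,a,b,.172)[:2].round(4) for a,b in zip(u,v)][:8])
s=ctrl.get_state()
print(plan(s,[.45,.45,.34],-45)); print(plan(s,[.544,-.156,.26],-45))
E
```

```text
knob [ 0.54404213 -0.15570806] cap [0.55171905 0.03577579] ring dirs deg [225.30704566 185.2        145.09295434]
top 68 [ 0.54505833 -0.15258465] 45.346367339496474 [0.00420725 0.01212763]
 white [array([ 0.5414, -0.1568]), array([ 0.5413, -0.1599]), array([ 0.5383, -0.1597]), array([ 0.5382, -0.1627]), array([ 0.5351, -0.1626]), array([ 0.535 , -0.1656]), array([ 0.532 , -0.1655]), array([ 0.5319, -0.1685])]
side 75 [ 0.54330758 -0.15690569] 45.43626397896132 [0.00418655 0.01290271]
 white [array([ 0.5547, -0.1386]), array([ 0.5609, -0.1436]), array([ 0.5607, -0.1476]), array([ 0.5585, -0.15  ]), array([ 0.5563, -0.1525]), array([ 0.5541, -0.1549]), array([ 0.5414, -0.1572]), array([ 0.5435, -0.1588])]
(array([-338.9, -186.1, -142.8]), array([-1.000e-03,  1.000e-03,  2.132e+00]))
(array([-565. , -756.1,  -62.1]), array([-1.000e-03,  1.000e-03,  2.132e+00]))
```

{"method": "send_rows", "body": {"motion": [[[0,0,-60],[0,0,0],60],[[0,0,-120],[0,0,0.1],60],[[-35,-19,-142],[0,0,0.2],60],[[-70,-38,-142],[0,0,0.3],60],[[-105,-57,-142],[0,0,0.4],60],[[-140,-76,-142],[0,0,0.5],60],[[-175,-95,-142],[0,0,0.6],60],[[-210,-115,-142],[0,0,0.7],60],[[-245,-135,-142],[0,0,0.8],60],[[-280,-155,-142],[0,0,0.9],60],[[-310,-170,-142],[0,0,1.0],60],[[-339,-186,-142],[0,0,1.1],60]]}}

```text
time_s: 1.1
tool_pos: [0.4524, 0.4474, 0.3397]
orientation: [[-0.238, 0.971, 0.001], [0.971, 0.238, -0.001], [-0.001, 0.0, -1.0]]
contact_force: [0.1, 0.6, 0.2]
width: 0.645
```

Run:
```python
from h import *
from rig import ctrl
s=ctrl.get_state(); print(s['q'],s['tool_pos'],s['time_s']); print(plan(s,[.544,-.156,.24],-45))
```

```text
[-1.1059974   0.37915121  0.34368954  1.65430824 -0.1373351   1.13209641
 -0.48621259] [0.45240905 0.44744824 0.33969183] 1.1
(array([-607.8,  -54.6,  100.1]), array([1.000e-03, 0.000e+00, 1.026e+00]))
```

{"method": "send_rows", "body": {"motion": [[[-40,-4,0],[0,0,0.1],50],[[-80,-8,0],[0,0,0.2],50],[[-120,-11,0],[0,0,0.3],50],[[-160,-15,0],[0,0,0.4],50],[[-200,-18,0],[0,0,0.5],50],[[-240,-22,0],[0,0,0.6],50],[[-280,-26,0],[0,0,0.7],50],[[-320,-29,5],[0,0,0.8],50],[[-360,-33,10],[0,0,0.9],50],[[-400,-36,20],[0,0,1.026],50],[[-440,-40,30],[0,0,1.026],50],[[-480,-44,40],[0,0,1.026],50]]}}

```text
time_s: 2.1
tool_pos: [0.5247, -0.0275, 0.2992]
orientation: [[0.703, 0.712, 0.0], [0.712, -0.703, 0.0], [0.0, 0.0, -1.0]]
contact_force: [0.3, -0.2, 0.2]
width: 0.539
```

{"method": "send_rows", "body": {"motion": [[[-20,-35,10],[0,0,0],50],[[-40,-70,20],[0,0,0],50],[[-55,-100,30],[0,0,0],50],[[-65,-115,40],[0,0,0],50],[[-65,-115,40],[0,0,0],50],[[-65,-115,40],[0,0,0],50]]}}

```text
time_s: 2.6
tool_pos: [0.3967, 0.009, 0.2596]
orientation: [[0.702, 0.712, -0.0], [0.712, -0.702, 0.001], [0.0, -0.001, -1.0]]
contact_force: [0.6, 0.4, 0.5]
width: 0.538
```

Run:
```python
from h import *
from rig import ctrl
s=ctrl.get_state(); print(s['q'],s['tool_pos'],s['time_s'],s['width']); print(plan(s,[.544,-.156,.152],-45))
```

```text
[-0.78592988  0.12290032  0.71089061  2.25044479 -0.1126697   0.80130975
 -0.77815735] [0.3966811  0.00895029 0.25960715] 2.6 0.5381038839371607
(array([-14.1, 220.8, 107.4]), array([-0.001, -0.   ,  0.007]))
```

My second call used the earlier tool axes, so the tool went off to one side. It stayed clear of everything at z=0.26. Correcting now.

{"method": "send_rows", "body": {"motion": [[[-2,35,0],[0,0,0],50],[[-4,70,0],[0,0,0],50],[[-6,105,0],[0,0,0],50],[[-8,140,0],[0,0,0],50],[[-11,175,5],[0,0,0],50],[[-13,205,15],[0,0,0],50],[[-14,221,35],[0,0,0.006],50],[[-14,221,50],[0,0,0.006],50],[[-14,221,50],[0,0,0.006],50]]}}

```text
time_s: 3.35
tool_pos: [0.545, -0.1578, 0.2069]
orientation: [[0.708, 0.707, -0.004], [0.707, -0.708, -0.001], [-0.003, -0.002, -1.0]]
contact_force: [-0.5, -0.3, 0.7]
width: 0.537
```

Run:
```python
from h import *
from rig import ctrl,imaging
s=ctrl.get_state(); print(s['q'],s['tool_pos'],s['time_s'],s['width']); print(plan(s,[.544,-.156,.152],-45))
for n in ('top','side'):
    f=imaging.grab_frame(n); print(n,'tcp px',px(f,s['tool_pos']), 'knob px',px(f,[.544,-.156,.174]))
    u,v=px(f,[.544,-.156,.17]).astype(int)
    im=f['frame'][v-40:v+40,u-50:u+50,::-1]
    if n=='top': a=im
cv2.imwrite('pics/k1.png',cv2.resize(np.vstack([a,im]),None,fx=3.7,fy=3.7,interpolation=cv2.INTER_CUBIC))
```

```text
[-0.27400784  0.46615201  0.65899967  1.98053822 -0.38171541  0.82313502
 -0.18754227] [ 0.54498906 -0.15776877  0.20691619] 3.35 0.5369603969101263
(array([ 0.7, -1.8, 54.9]), array([-0.002,  0.003, -0.001]))
top tcp px [339.08831891 182.2324431 ] knob px [336.7818346  185.02419769]
side tcp px [350.22501659 234.36621084] knob px [348.48349201 241.75982948]
```

View pics/k1.png

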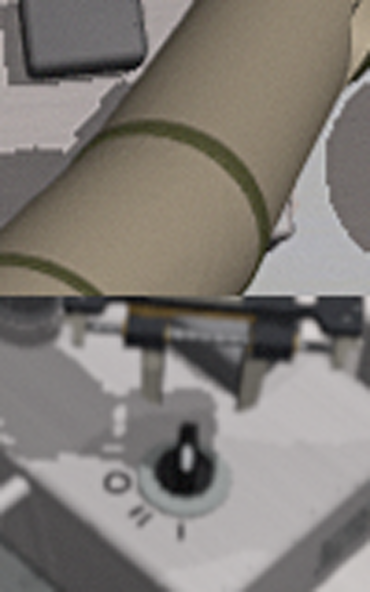

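The side view shows the fingers straddling the knob, with the bar aligned between the jaws. Their midpoint at (199,402) in the crop is about 3 mm to the right of the knob axis at (187,440). Descending with a small correction, then closing.

{"method": "send_rows", "body": {"motion": [[[0,-1,12],[0,0,0],50],[[0,-2,24],[0,0,0],50],[[0,-3,36],[0,0,0],50],[[0,-3,46],[0,0,0],50],[[0,-3,53],[0,0,0],50],[[0,-3,53],[0,0,0],50],[[0,-3,53],[0,0,0],20],[[0,-3,53],[0,0,0],20],[[0,-3,53],[0,0,0],20],[[0,-3,53],[0,0,0],0],[[0,-3,53],[0,0,0],0],[[0,-3,53],[0,0,0],0]], "grip_force": 50}}

```text
time_s: 4.45
tool_pos: [0.5428, -0.1544, 0.1569]
orientation: [[0.707, 0.707, 0.0], [0.707, -0.707, 0.0], [0.0, 0.0, -1.0]]
contact_force: [0.5, 0.8, -0.5]
width: 0.16
```

Run:
```python
from rig import ctrl
s=ctrl.get_state(); print({k:s[k] for k in('q','tool_pos','contact_force','wrist_torque','width')})
```

```text
{'q': array([-0.23344369,  0.52194472,  0.60270723,  2.03727563, -0.44742924,
        0.71222394, -0.13225845]), 'tool_pos': array([ 0.54280391, -0.15444075,  0.15686681]), 'contact_force': array([ 0.45736691,  0.80186715, -0.51790463]), 'wrist_torque': array([-0.06513619,  0.11122294, -0.00257389]), 'width': 0.16038342765210398}
```

{"method": "send_rows", "body": {"motion": [[[0,0,0],[0,0,0],20],[[0,0,0],[0,0,0],20],[[0,0,6],[0,0,0],20],[[0,0,6],[0,0,0],20],[[0,0,6],[0,0,0],0],[[0,0,6],[0,0,0],0],[[0,0,6],[0,0,0],0],[[0,0,6],[0,0,0.05],0],[[0,0,6],[0,0,0.1],0],[[0,0,6],[0,0,0.15],0],[[0,0,6],[0,0,0.2],0],[[0,0,6],[0,0,0.2],0]]}}

```text
time_s: 5.45
tool_pos: [0.5431, -0.1549, 0.1504]
orientation: [[0.834, 0.551, 0.0], [0.551, -0.834, -0.001], [-0.0, 0.001, -1.0]]
contact_force: [3.3, -3.3, -6.9]
width: 0.13
```

```bash
cat > st.py <<'E'
from rig import ctrl
import numpy as np
s=ctrl.get_state(); print({k:np.round(s[k],4).tolist() for k in('time_s','q','tool_pos','contact_force','wrist_torque','width')},'yaw_y',np.rad2deg(np.arctan2(s['orientation'][1,1],s['orientation'][0,1])))
E
python3 st.py
```

```text
{'time_s': 5.45, 'q': [-0.2647, 0.5456, 0.6561, 2.0442, -0.5033, 0.7129, -0.2751], 'tool_pos': [0.5431, -0.1549, 0.1504], 'contact_force': [3.3229, -3.2581, -6.8947], 'wrist_torque': [-0.815, -0.6564, 0.1814], 'width': 0.1297} yaw_y -56.54496967265528
```

{"method": "send_rows", "body": {"motion": [[[0,0,0],[0,0,0.1],0],[[0,0,0],[0,0,0.2],0],[[0,0,0],[0,0,0.3],0],[[0,0,0],[0,0,0.4],0],[[0,0,0],[0,0,0.5],0],[[0,0,0],[0,0,0.6],0],[[0,0,0],[0,0,0.7],0],[[0,0,0],[0,0,0.8],0],[[0,0,0],[0,0,0.9],0],[[0,0,0],[0,0,1.0],0],[[0,0,0],[0,0,1.1],0],[[0,0,0],[0,0,1.2],0]]}}

```text
time_s: 6.45
tool_pos: [0.5431, -0.1528, 0.1504]
orientation: [[0.816, -0.578, 0.0], [-0.578, -0.816, 0.002], [-0.001, -0.002, -1.0]]
contact_force: [3.1, 2.1, -4.5]
width: 0.134
```

```bash
python3 st.py
```

```text
{'time_s': 6.45, 'q': [-0.4511, 0.6766, 1.0073, 2.0542, -0.782, 0.8541, -1.1698], 'tool_pos': [0.5431, -0.1528, 0.1504], 'contact_force': [3.1047, 2.0566, -4.5483], 'wrist_torque': [0.5905, -0.5297, 0.0395], 'width': 0.1338} yaw_y -125.3211182772869
```

{"method": "send_rows", "body": {"motion": [[[0,0,0],[0,0,0.0],0],[[0,0,0],[0,0,0],0],[[0,0,0],[0,0,0],50],[[0,0,0],[0,0,0],50],[[0,0,0],[0,0,0],50],[[0,0,0],[0,0,0],50],[[0,0,-30],[0,0,0],50],[[0,0,-60],[0,0,0],50],[[0,0,-95],[0,0,0],50],[[0,0,-110],[0,0,0],50],[[0,0,-110],[0,0,0],50]]}}

```text
time_s: 7.37
tool_pos: [0.5438, -0.156, 0.264]
orientation: [[0.817, -0.576, 0.005], [-0.576, -0.817, -0.001], [0.005, -0.002, -1.0]]
contact_force: [0.3, -0.6, -0.1]
width: 0.535
```

Run:
```python
from h import *
from rig import ctrl,imaging
import st
s=ctrl.get_state(); c=d2w(-20,100); print(plan(s,[c[0],c[1],.28],5),plan(s,[c[0],c[1],.165],5))
f=imaging.grab_frame('side'); X=cloud(f); k=d2w(-45,-90)
m=(np.hypot(X[...,0]-k[0],X[...,1]-k[1])<.03)&(X[...,2]>.165)&(X[...,2]<.185)
P=X[m][:,:2]; w,V=np.linalg.eigh(np.cov(P.T)); print(len(P),P.mean(0),np.rad2deg(np.arctan2(*V[::-1,1]))%180,np.sqrt(w))
u,v=px(f,[*k,.17]).astype(int)
cv2.imwrite('pics/k2.png',cv2.resize(f['frame'][v-40:v+40,u-50:u+50,::-1],None,fx=5,fy=5,interpolation=cv2.INTER_CUBIC))
```

```text
{'time_s': 7.3667, 'q': [-0.5627, 0.5626, 1.1718, 1.9368, -0.6053, 1.0475, -1.3089], 'tool_pos': [0.5438, -0.156, 0.264], 'contact_force': [0.2632, -0.5687, -0.1214], 'wrist_torque': [0.0082, 0.0934, 0.0436], 'width': 0.5353} yaw_y -125.17608662373867
(array([-103.9, -161.4,  -16.2]), array([ 0.004, -0.005, -2.272])) (array([-104.4, -161.1,   98.8]), array([ 0.004, -0.005, -2.272]))
91 [ 0.54229223 -0.15780665] 148.61994581245136 [0.00453462 0.01220943]
```

View pics/k2.png

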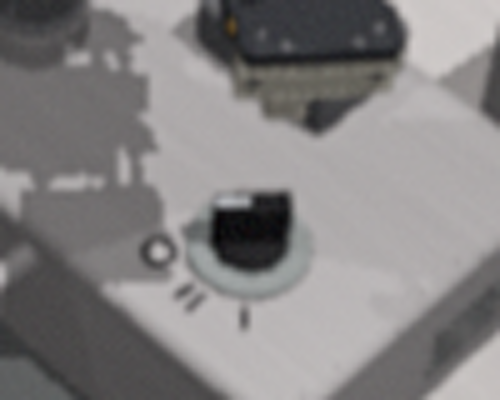

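The pointer (white, at (235,200)) now faces the ring at (160,250), and the bar azimuth of 148.6° is close to the expected 145.1°. The selector is at the fill mark. Moving on to the cap.

{"method": "send_rows", "body": {"motion": [[[0,0,-16],[0,0,-0.11],65],[[-9,-14,-16],[0,0,-0.23],65],[[-18,-28,-16],[0,0,-0.35],65],[[-27,-42,-16],[0,0,-0.47],65],[[-36,-56,-16],[0,0,-0.59],65],[[-46,-71,-16],[0,0,-0.71],65],[[-56,-86,-16],[0,0,-0.83],65],[[-66,-102,-16],[0,0,-0.95],65],[[-76,-118,-16],[0,0,-1.07],65],[[-86,-134,-16],[0,0,-1.19],65],[[-96,-149,-16],[0,0,-1.31],65],[[-104,-161,-16],[0,0,-1.42],65]]}}

```text
time_s: 8.42
tool_pos: [0.5496, 0.0387, 0.2753]
orientation: [[0.687, 0.727, -0.002], [0.727, -0.687, 0.0], [-0.001, -0.001, -1.0]]
contact_force: [-0.4, 0.4, -0.7]
width: 0.699
```

{"method": "send_rows", "body": {"motion": [[[0,0,0],[0,0,-0.12],65],[[0,0,0],[0,0,-0.24],65],[[0,0,0],[0,0,-0.36],65],[[0,0,0],[0,0,-0.48],65],[[0,0,0],[0,0,-0.6],65],[[0,0,0],[0,0,-0.72],65],[[0,0,0],[0,0,-0.85],65],[[0,0,20],[0,0,-0.85],65],[[0,0,50],[0,0,-0.85],65],[[0,0,50],[0,0,-0.85],65]]}}

```text
time_s: 9.25
tool_pos: [0.5471, 0.0372, 0.2218]
orientation: [[-0.086, 0.996, -0.008], [0.996, 0.086, -0.001], [-0.0, -0.008, -1.0]]
contact_force: [-0.6, 0.9, -1.1]
width: 0.698
```

Run:
```python
from h import *
from rig import ctrl,imaging
import st
s=ctrl.get_state(); c=d2w(-20,100); print(plan(s,[c[0],c[1],.165],5))
f=imaging.grab_frame('side'); print(px(f,s['tool_pos']),px(f,[*c,.19]))
u,v=px(f,[*c,.19]).astype(int); print(u,v)
cv2.imwrite('pics/c1.png',cv2.resize(f['frame'][v-40:v+40,u-50:u+50,::-1],None,fx=5,fy=5,interpolation=cv2.INTER_CUBIC))
```

```text
{'time_s': 9.25, 'q': [-0.5504, 0.3976, 0.5269, 1.9963, -0.2679, 0.8232, 0.2139], 'tool_pos': [0.5471, 0.0372, 0.2218], 'contact_force': [-0.5554, 0.8808, -1.0658], 'wrist_torque': [-0.0321, 0.087, 0.005], 'width': 0.6982} yaw_y 4.9225612025167305
(array([-1.8,  4.9, 56.7]), array([-0.008,  0.   , -0.001]))
[302.89257542 186.01713938] [304.40269122 193.28822954]
304 193
```

View pics/c1.png

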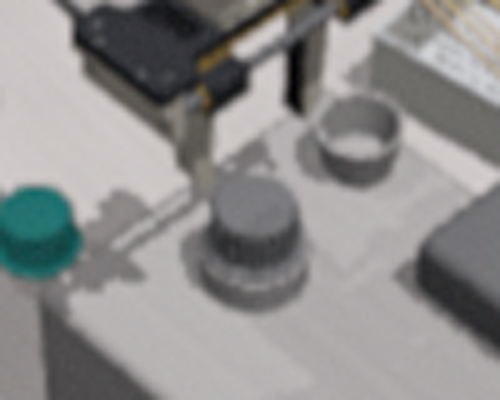

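The fingers straddle the cap. Their tips at (203,185) and (297,110) have a midpoint that lines up with the cap top at (255,203). Descending and gripping.

{"method": "send_rows", "body": {"motion": [[[-1,2,12],[0,0,0],65],[[-2,3,24],[0,0,0],65],[[-2,3,36],[0,0,0],65],[[-2,3,48],[0,0,0],65],[[-2,3,55],[0,0,0],65],[[-2,3,55],[0,0,0],65],[[-2,3,55],[0,0,0],52],[[-2,3,55],[0,0,0],52],[[-2,3,55],[0,0,0],40],[[-2,3,55],[0,0,0],40],[[-2,3,55],[0,0,0],40],[[-2,3,55],[0,0,0],40]], "grip_force": 25}}

```text
time_s: 10.3
tool_pos: [0.5538, 0.0354, 0.1719]
orientation: [[-0.085, 0.996, 0.001], [0.996, 0.085, 0.0], [0.0, 0.001, -1.0]]
contact_force: [0.7, -0.4, -0.7]
width: 0.434
```

```bash
python3 st.py
```

```text
{'time_s': 10.3, 'q': [-0.5059, 0.4649, 0.4846, 2.0394, -0.3261, 0.7105, 0.27], 'tool_pos': [0.5538, 0.0354, 0.1719], 'contact_force': [0.6993, -0.4499, -0.7277], 'wrist_torque': [-0.0879, 0.0754, -0.0251], 'width': 0.4335} yaw_y 4.879241279539354
```

The width reads 40 mm on a 48 mm cap, which is suspicious. Taking a look.

Run:
```python
from h import *
from rig import ctrl,imaging
f=imaging.grab_frame('side'); s=ctrl.get_state(); print(px(f,s['tool_pos']),s['width'])
cv2.imwrite('pics/c2.png',cv2.resize(f['frame'][143:223,254:354,::-1],None,fx=6,fy=6,interpolation=cv2.INTER_CUBIC))
```

```text
[304.96930371 197.32298319] 0.4330899730585842
```

View pics/c2.png

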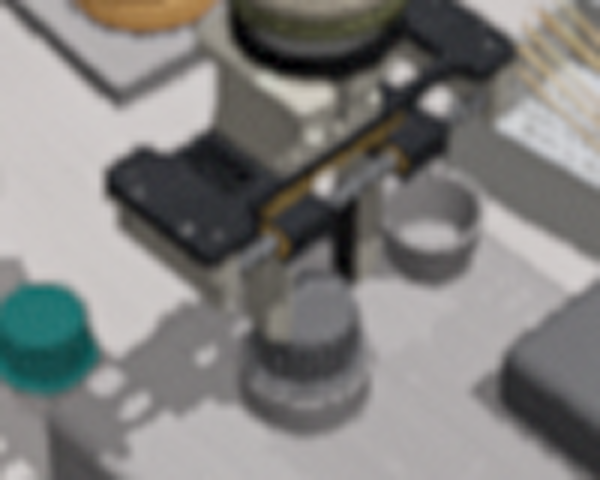

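{"method": "send_rows", "body": {"motion": [[[0,0,0],[0,0,0],60],[[0,0,0],[0,0,0],60],[[0,0,4],[0,0,0],60],[[0,0,7],[0,0,0],60],[[0,0,7],[0,0,0],60],[[0,0,7],[0,0,0],30],[[0,0,7],[0,0,0],30],[[0,0,7],[0,0,0],30],[[0,0,7],[0,0,0],30],[[0,0,7],[0,0,0],30],[[0,0,7],[0,0,0],30]]}}

```text
time_s: 11.27
tool_pos: [0.5536, 0.0353, 0.1647]
orientation: [[-0.085, 0.996, 0.0], [0.996, 0.085, 0.0], [0.0, 0.0, -1.0]]
contact_force: [-0.7, -0.0, -0.3]
width: 0.502
```

```bash
python3 st.py
```

```text
{'time_s': 11.2667, 'q': [-0.4999, 0.4745, 0.4775, 2.046, -0.334, 0.6953, 0.2769], 'tool_pos': [0.5536, 0.0353, 0.1647], 'contact_force': [-0.7448, -0.0019, -0.3106], 'wrist_torque': [-0.0981, 0.0129, 0.0611], 'width': 0.5024} yaw_y 4.871095703558035
```

Now it stops at 46.7 mm, so the cap is gripped. Trying a small counter-clockwise turn.

{"method": "send_rows", "body": {"motion": [[[0,0,0],[0,0,-0.04],30],[[0,0,0],[0,0,-0.08],30],[[0,0,0],[0,0,-0.12],30],[[0,0,0],[0,0,-0.16],30],[[0,0,0],[0,0,-0.2],30],[[0,0,0],[0,0,-0.2],30]]}}

```text
time_s: 11.77
tool_pos: [0.5542, 0.0346, 0.1647]
orientation: [[-0.281, 0.96, 0.001], [0.96, 0.281, -0.0], [-0.001, 0.001, -1.0]]
contact_force: [1.8, -1.3, -1.8]
width: 0.504
```

```bash
python3 st.py
```

```text
{'time_s': 11.7667, 'q': [-0.4587, 0.4655, 0.4178, 2.0434, -0.2904, 0.6874, 0.4302], 'tool_pos': [0.5542, 0.0346, 0.1647], 'contact_force': [1.8102, -1.3342, -1.8013], 'wrist_torque': [-0.4688, -0.5543, -0.7358], 'width': 0.5039} yaw_y 16.3020823238376
```

There's 0.74 N m of resistance, which is the stop. The thread goes the other way, so I'm turning clockwise.

{"method": "send_rows", "body": {"motion": [[[0,0,0],[0,0,0.08],30],[[0,0,0],[0,0,0.16],30],[[0,0,0],[0,0,0.24],30],[[0,0,0],[0,0,0.32],30],[[0,0,0],[0,0,0.4],30],[[0,0,0],[0,0,0.48],30],[[0,0,0],[0,0,0.56],30]]}}

```text
time_s: 12.35
tool_pos: [0.5525, 0.0361, 0.1646]
orientation: [[0.275, 0.961, -0.002], [0.961, -0.275, 0.001], [0.0, -0.002, -1.0]]
contact_force: [-3.0, 2.0, 4.2]
width: 0.503
```

```bash
python3 st.py
```

```text
{'time_s': 12.35, 'q': [-0.5714, 0.4949, 0.5863, 2.0507, -0.4148, 0.7142, 0.0003], 'tool_pos': [0.5525, 0.0361, 0.1646], 'contact_force': [-3.0189, 1.9501, 4.2065], 'wrist_torque': [0.4163, 1.0865, 0.1587], 'width': 0.5033} yaw_y -15.985956926699297
```

It turns lightly (0.16 N m). Continuing to about 1.55 rad.

{"method": "send_rows", "body": {"motion": [[[0,0,0],[0,0,0.1],30],[[0,0,0],[0,0,0.2],30],[[0,0,0],[0,0,0.3],30],[[0,0,0],[0,0,0.4],30],[[0,0,0],[0,0,0.5],30],[[0,0,0],[0,0,0.6],30],[[0,0,0],[0,0,0.7],30],[[0,0,0],[0,0,0.8],30],[[0,0,0],[0,0,0.9],30],[[0,0,0],[0,0,1.0],30],[[0,0,0],[0,0,1.05],30],[[0,0,0],[0,0,1.05],30]]}}

```text
time_s: 13.35
tool_pos: [0.551, 0.0377, 0.1647]
orientation: [[0.97, 0.241, -0.005], [0.241, -0.97, 0.004], [-0.004, -0.005, -1.0]]
contact_force: [-9.8, 5.0, 14.0]
width: 0.503
```

```bash
python3 st.py
```

```text
{'time_s': 13.35, 'q': [-0.755, 0.5901, 0.9021, 2.0611, -0.6539, 0.8082, -0.782], 'tool_pos': [0.551, 0.0377, 0.1647], 'contact_force': [-9.8329, 5.0212, 14.0495], 'wrist_torque': [1.4238, 2.4692, 0.184], 'width': 0.5034} yaw_y -76.03730688331976
```

{"method": "send_rows", "body": {"motion": [[[-1,-1,0],[0,0,0],30],[[-2,-2,0],[0,0,0],30],[[-2,-2,0],[0,0,0],30],[[-2,-2,-2],[0,0,0],30],[[-2,-2,-5],[0,0,0],30],[[-2,-2,-5],[0,0,0],30]]}}

```text
time_s: 13.85
tool_pos: [0.5516, 0.0366, 0.1702]
orientation: [[0.97, 0.243, 0.001], [0.243, -0.97, -0.0], [0.001, 0.0, -1.0]]
contact_force: [0.1, -0.3, 0.5]
width: 0.502
```

```bash
python3 st.py
```

```text
{'time_s': 13.85, 'q': [-0.7637, 0.5822, 0.9117, 2.0595, -0.6441, 0.8094, -0.7884], 'tool_pos': [0.5516, 0.0366, 0.1702], 'contact_force': [0.062, -0.302, 0.5416], 'wrist_torque': [0.0195, 0.2338, -0.0034], 'width': 0.5023} yaw_y -75.93937550812576
```

It's free: up 5.5 mm with almost no force. Lifting straight up to about 80 mm.

{"method": "send_rows", "body": {"motion": [[[0,0,-8],[0,0,0],30],[[0,0,-16],[0,0,0],30],[[0,0,-24],[0,0,0],30],[[0,0,-34],[0,0,0],30],[[0,0,-46],[0,0,0],30],[[0,0,-58],[0,0,0],30],[[0,0,-68],[0,0,0],30],[[0,0,-75],[0,0,0],30],[[0,0,-78],[0,0,0],30],[[0,0,-78],[0,0,0],30],[[0,0,-78],[0,0,0],30],[[0,0,-78],[0,0,0],30]]}}

```text
time_s: 14.85
tool_pos: [0.5509, 0.0369, 0.2472]
orientation: [[0.97, 0.243, -0.001], [0.243, -0.97, -0.0], [-0.001, -0.0, -1.0]]
contact_force: [0.1, -0.1, -0.6]
width: 0.504
```

{"method": "send_rows", "body": {"motion": [[[0,0,0],[0,0,0],30],[[0,0,0],[0,0,0],30],[[0,0,0],[0,0,0],30],[[0,0,0],[0,0,0],30]]}}

```text
time_s: 15.18
tool_pos: [0.5511, 0.0367, 0.2474]
orientation: [[0.97, 0.243, -0.0], [0.243, -0.97, -0.0], [-0.0, 0.0, -1.0]]
contact_force: [-0.1, -0.0, -0.7]
width: 0.509
```

Run:
```python
from h import *
from rig import ctrl,imaging
import st
f=imaging.grab_frame('side'); X=cloud(f); k=d2w(-45,-90)
m=(np.hypot(X[...,0]-k[0],X[...,1]-k[1])<.03)&(X[...,2]>.165)&(X[...,2]<.185)
P=X[m][:,:2]; w,V=np.linalg.eigh(np.cov(P.T)); print(len(P),np.rad2deg(np.arctan2(*V[::-1,1]))%180)
cv2.imwrite('pics/end.png',cv2.resize(f['frame'][120:280,230:430,::-1],None,fx=4,fy=3.75,interpolation=cv2.INTER_CUBIC))
```

```text
{'time_s': 15.1833, 'q': [-0.8519, 0.4984, 1.0243, 1.9783, -0.5228, 0.9569, -0.8913], 'tool_pos': [0.5511, 0.0367, 0.2474], 'contact_force': [-0.0924, -0.0092, -0.7428], 'wrist_torque': [-0.0853, 0.1742, 0.0202], 'width': 0.5094} yaw_y -75.92506357154042
88 144.6747770022918
```

View pics/end.png

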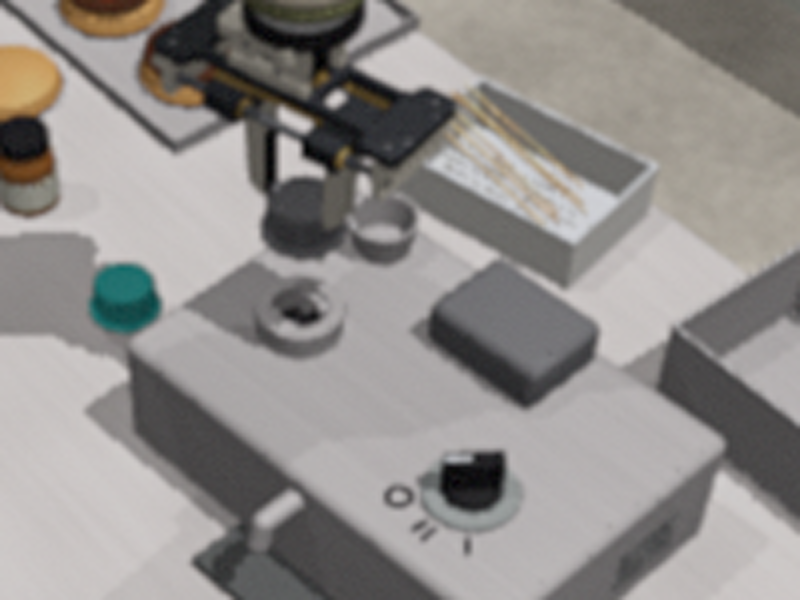

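The cap at (303,215) hangs level above the open neck at (300,315), 83 mm up. The knob points at the ring, and its bar reads 144.7° against 145.1° expected. The cup and the turquoise look-alike are in place. The opening crept slightly, so I'll do one stability check.

{"method": "send_rows", "body": {"motion": [[[0,0,0],[0,0,0],30],[[0,0,0],[0,0,0],30],[[0,0,0],[0,0,0],30],[[0,0,0],[0,0,0],30],[[0,0,0],[0,0,0],30],[[0,0,0],[0,0,0],30],[[0,0,0],[0,0,0],30],[[0,0,0],[0,0,0],30],[[0,0,0],[0,0,0],30],[[0,0,0],[0,0,0],30],[[0,0,0],[0,0,0],30],[[0,0,0],[0,0,0],30]]}}

```text
time_s: 16.23
tool_pos: [0.5512, 0.0368, 0.2476]
orientation: [[0.97, 0.243, 0.0], [0.243, -0.97, 0.0], [0.0, -0.0, -1.0]]
contact_force: [-0.0, 0.1, -0.9]
width: 0.5
```

Run:
```python
from h import *
from rig import ctrl,imaging
import st
f=imaging.grab_frame('side'); X=cloud(f)
g0=f['frame'].astype(int)
m=(np.hypot(X[...,0]-.551,X[...,1]-.0367)<.028)&(X[...,2]>.23)&(X[...,2]<.28)
m&=(g0.max(-1)-g0.min(-1)<12)
print('cap pts',m.sum(),np.nanpercentile(X[m][:,2],[5,50,95]))
```

```text
{'time_s': 16.2333, 'q': [-0.8521, 0.4981, 1.0244, 1.9781, -0.5229, 0.957, -0.8914], 'tool_pos': [0.5512, 0.0368, 0.2476], 'contact_force': [-0.0008, 0.0701, -0.9299], 'wrist_torque': [-0.0296, 0.111, 0.0136], 'width': 0.4996} yaw_y -75.9222591426052
cap pts 328 [0.24062152 0.26879011 0.27513184]
```

The opening change was only noise. The cap is steady, with its top near z=0.272, so I'm handing in.

```bash
python3 -c "
from rig import ctrl; print(ctrl.sign_off())"
```

```text
the job is handed in; nothing more can be done
None
```

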